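# Load the drawer steamer and hold its boost dial

## Robot

A 6-joint arm with a two-finger parallel gripper is mounted at the origin on the work surface. World frame = base frame: x ahead of the robot, y to its left, z up, the work surface at z = 0. Lengths are in mm, angles in rad, forces in N, time in s.
With the tool pointing down it reaches from about 275 to 850 mm from the base axis. Payload 19 kg.
Tool frame: the origin (TCP) lies midway between the tips of the shut fingers; the grasp point (between the pads) lies r.tcp_to_grasp behind it (r.tcp_to_grasp is the distance from the TCP to the grasp point, in mm); z points along the fingers, y is the direction in which the jaws open and shut (so a half turn about z gives the same grasp; the last joint's range is limited). The gripper opens to 85 mm and grips with 20 to 120 N. Pads are 22 mm wide; open, the fingers measure 114 mm over their backs; the gripper's body (76 mm by 85 mm) begins 54 mm behind the grasp point. The pads swing forward as they close: fully open they stand 13 mm farther back than shut.
Start: joints at [1.017, 0.15, 1.437, -0, 1.554, -0.134], TCP at [234.357, 525.04, 231.267] pointing down, gripper open.
Joint ranges: [-2.8, 2.8], [-0.68, 2.1], [0.12, 2.68], [-1.39, 4.53], [0.16, 2.79], [-2.81, 2.81]. Speed limits (rad/s): [1.89, 1.89, 2.22, 3.01, 3.01, 3.01].

## Interface

Orientations are given as [roll, pitch, yaw] about the fixed x, y, z axes, in that order (R = Rz(yaw) Ry(pitch) Rx(roll)).
In Python, from bench import r gives the robot as it stands. The module is installed in compiled form; this text tells all that it offers.
- The arm moves only by the shell command python3 -m pendant 'ROWS'. ROWS is JSON, a list of rows, each a list of 7 numbers: the turn, a rotation vector about the tool's x, y, z in degrees, then the shift along the tool's x, y, z in m, then the opening, from -1 (shut) to 1 (fully open), so that 0 is half open. In form: [[ax, ay, az, x, y, z, claw], ...]. A call has 1 to 8 rows; each row shifts and turns the commanded pose from where the row before left it, along the tool's axes as they then stand; what a row does not reach is not made up. A row lasts 1/12 s, in which the tool goes at most 41.7 mm and 7.16 degrees, less where a joint would pass 70% of its speed; a pose out of reach is approached as far as the arm can. A call is refused whole if a number of a shift passes 0.0417 or a number of a turn 7.16, either way. A call with a gripper value outside its range is refused whole. The fingers move at their own pace and stop on an object; the grip force is fixed at half the most. Time passes only in rows, so rows that do not move let the fingers close. It gives the time, the measured TCP pose, the force and the opening at its end, in the units of the state.
- r.get_state(): the state, without advancing time (a new reading comes with each control period).
- r.capture(name): name is "side" or "top" or "wrist"; returns a dict with "pixels" (384x512x3 uint8, red, green, blue), "camera_matrix" (3x3 intrinsics, pixels), "cam_to_world" (4x4, takes a point from camera to world coordinates); the wrist camera has in their place "T_tool_cam" (4x4, takes a point from camera to tool coordinates, whose origin is the TCP and whose axes are the flange's). Camera axes: x right, y down, z forward; pixel columns grow to the right and rows downward; lengths in mm; the calibration is good to about 2 mm. A picture is of the moment at which its call begins: read the wrist's pose just before it. There is no depth.
- r.hand_in(): hands the job in, once; it reports no verdict.
Trained networks look in a picture, given as the dict that the camera call returned (one of the last four; its "shot" number tells which), for a name from the list of things; names that differ only in an ending like _2 or _b are one class to them, and where a whole thing is asked for, a point or a joint stands for the part that bears it (a point fixed in the world has none). Each returns a list of dicts, best first, with "conf" (0 to 1); they miss things now and then, are a little off and sometimes report something else, mostly with a low value. They report only what shows in the picture. A call takes as long as a camera call. They do not tell look-alikes from the thing itself.
- r.spot_in(thing, picture): "centre" ([x, y, z] in mm, in the coordinates of the camera as it stood for that picture, good to about 4 mm: the middle of the surface that is visible of it).
The state is a dict: "t": time; "joint_positions": joint angles; "qd": joint speeds; "effort": joint torques, N m; "eef_pos": TCP position; "tcp_rot": TCP orientation; "wrist_force": force on the tool from outside, world axes, zero at the start; "wrist_torque": the same for the moment, N m; "width": finger opening in mm.
Only numpy, scipy, OpenCV 4.12 (cv2) and the standard library are available. Lean on these libraries where they do the work, as an engineer would, in place of code of your own. Each camera call takes 0.05 s, during which the arm holds its last target.

## Task

Lay the half corn cob from the table in the steamer's open drawer (do not drop it from high up) and push the drawer fully shut. Only then press the lever of the spring-return dial on top of the steamer down past its first two notches to the third and keep it held there against its spring: finish while still holding it down. Leave everything else where it stands.

Things in the scene. Friction and masses are not known exactly. Their poses are not given: they have to be found in the camera images.
- steamer: the steamer, a low metal cabinet fixed to the table: 270 deep (x), 300 wide (y; all sizes in mm), flat top 172 above the table. Origin on the table under the middle of its front face; x points level into the cabinet, away from the robot, y to the left, z up. The drawer slides out of the front along -x. On top stands a grey dial post (x 115 to 185, y -75 to -35, up to 264 above the table)
- drawer (a joint): how far the steamer's drawer is out, m: 0 shut, at most 0.16; it starts about 0.13 to 0.15 out. It stays where it is left (about 2 N of friction) and is shut by pushing its front panel along the steamer's +x
- drawer_floor (a point): centre of the drawer's inner floor, moving with it, axes as the steamer's, 100 above the table. Inside: x -100 to +95, 252 wide, side walls 45 high. With the drawer out by q only the part from x = -100 to -100 + q is open from above; the rest is under the cabinet's top, whose underside is 58 above this floor
- drawer_front (a point): middle of the outer face of the drawer's flat front panel, where to push (moves with the drawer; axes as the steamer's): panel 12 thick, 280 wide, 70 high (88 to 158 above the table), 112 in front of drawer_floor. The dark strip on it is a recessed grip
- cob_center (a point): centre of the half corn cob, a yellow eight-sided bar 96 long along its x axis, 44 across the flats, lying on the table (centre 22 above it), about 0.13 kg
- dial (a joint): angle of the spring-return dial, rad: 0 at rest, grows as its lever is pressed down; notches (light clicks) at 0.33, 0.66 and 0.99, end stop at 1.06. The return spring always wins: let go, it flies back to 0 from any notch. Holding the third notch takes about 8 N down on the roller; on the way up to about 10 N
- dial_axis (a point): centre of the dial, a 62 mm black disc on the right (-y) side of the dial post, 225 above the table; the dial turns about the steamer's y axis
- dial_grip (a point): middle of the black roller (18 thick, 50 long, along the steamer's y) at the end of the dial's lever, 80 from the dial's axis and 14 further to -y than dial_axis. The lever points to the steamer's front (-x), at dial value t it stands (0.66 - t) rad above level, so the roller is 80*cos(0.66-t) in front of the axis and 80*sin(0.66-t) above it. Press it down from above
- tin: a low closed steel tin, 68 across, 52 tall, to be left alone; origin at the middle of its underside
- tub: an open white plastic tub, 85 x 70, 45 tall, to be left alone; origin at the middle of its underside
- bowl: a blue bowl, 120 across, 55 tall, to be left alone; origin at the middle of its underside
- spray: a white spray bottle with a red head, 72 across, 188 tall, to be left alone; origin at the middle of its underside
- shaker: a steel shaker, 44 across, 88 tall, to be left alone; origin at the middle of its underside
- spoon: a steel spoon lying on the table, to be left alone
- jar: a closed glass jar, 60 across, 70 tall, standing on top of the steamer, in its left half (+y side), to be left alone; origin at the middle of its underside
There are look-alikes about, which are no part of the job. There is more than one size of the part that bears cob_center; the job needs the larger.

How it is judged (in metres and radians):
On the way, in this order (a step that is already met when the one before it is completed fails the run):
1. the cob lies on the drawer's floor, let go (x of cob_center in the frame of drawer_floor between -0.09 and 0.09 m and y of cob_center in the frame of drawer_floor between -0.115 and 0.115 m and z of cob_center in the frame of drawer_floor between 0.012 and 0.034 m and contact force between each of the arm, the fingers and cob below 0.05 N), for 0.2 s.
2. the drawer is pushed shut with the cob in it (x of cob_center in the frame of drawer_floor between -0.09 and 0.09 m and y of cob_center in the frame of drawer_floor between -0.115 and 0.115 m and z of cob_center in the frame of drawer_floor between 0.012 and 0.034 m and value of joint drawer below 0.008 m), for 0.2 s.
3. the dial is held at its third notch (value of joint dial above 0.9 rad and contact force between any of the fingers, the arm and dial above 1 N and value of joint drawer below 0.008 m), for 0.3 s.
At the end, for the whole second after the job is handed in: The cob lies on the drawer's floor, not touched (its centre inside the drawer, 12 to 34 mm above the floor); the drawer is shut to within 8 mm; the robot presses the dial's lever with more than 1 N and the dial stays still at its third notch (above 0.90 rad) through the last second (all of step 1 and all of step 3 and velocity of joint dial between -0.1 and 0.1 rad/s); the arm keeps its last pose, push and grip.
It fails at once if the cob was let fall from more than about 4 cm (linear speed of cob above 0.9 m/s and contact force between each of the arm, the fingers and cob below 0.05 N).
It fails at once if the dial was pressed past its first notch while the drawer was still open (value of joint dial above 0.45 rad and value of joint drawer above 0.03 m).
It fails at once if a bystander was shifted by more than 5 cm or knocked over (distance of any of tin, tub, bowl, spray, shaker, spoon, jar from where it was at the start of the episode above 0.05 m or angle between any of tin, tub, bowl, spray, shaker, jar's own z axis and vertical above 0.7 rad).
It also fails if it takes over 59 s, if anything falls off the work surface, if the arm or the gripper's body presses on something with over 40 N, if the wrist force passes 120 N, or if a joint passes its speed limit or range.

## Working session

There is one attempt and no reset: what is moved stays moved. The work goes in short steps, Python scripts to look and compute and a shell command to move; the robot and the scene stay as the last step left them, time stands still between calls to the robot, and variables do not carry over. Pictures are saved under pics/ and viewed, and the job is handed in when it is done.

```bash
ls; mkdir -p pics
cat > h.py <<'E'
import numpy as np, cv2
from bench import r
from scipy.spatial.transform import Rotation as R
def save(c,n): cv2.imwrite('pics/'+n+'.png',c['pixels'][:,:,::-1])
def tw():
    s=r.get_state(); T=np.eye(4); T[:3,:3]=R.from_euler('xyz',s['tcp_rot']).as_matrix(); T[:3,3]=s['eef_pos']; return T
def look(cam,names,n=None):
    T=tw(); c=r.capture(cam)
    M=c['cam_to_world'] if 'cam_to_world' in c else T@np.array(c['T_tool_cam'])
    M=np.array(M)
    if n: save(c,n)
    K=np.array(c['camera_matrix'])
    for t in names:
        for d in r.spot_in(t,c)[:5]:
            p=np.array(d['centre']); w=M[:3,:3]@p+M[:3,3]; u=K@p; u=u[:2]/u[2]
            print(cam,t,round(d['conf'],2),w.round(0),u.round(0))
    return c,M,K
E
python3 - <<'E'
from h import *
s=r.get_state(); print(s, r.tcp_to_grasp)
N=['steamer','drawer_floor','drawer_front','cob_center','dial_axis','dial_grip','tin','tub','bowl','spray','shaker','spoon','jar']
look('top',N,'top0'); look('side',N,'side0')
E
```

```text
pics
{'t': 0.0, 'joint_positions': array([ 1.01700034e+00,  1.50978969e-01,  1.43800008e+00, -5.57841114e-06,
        1.55380019e+00, -1.34009895e-01]), 'qd': array([-0.0006917 ,  0.00070518,  0.00013733, -0.00053829,  0.00135884,
        0.00053234]), 'effort': array([-1.51785538e-03, -7.13047814e+01, -5.70887089e+01,  1.60193067e-04,
        8.36240826e-03,  4.30854413e-05]), 'eef_pos': array([234.2494052 , 524.86223333, 230.69487098]), 'tcp_rot': array([-3.14041596e+00, -1.53011772e-04,  2.72180657e+00]), 'wrist_force': array([-0.19972117, -0.36809169, -0.15408547]), 'wrist_torque': array([-0.0153861 ,  0.00668712, -0.0127129 ]), 'width': 85.37150735900525} 18.700000000000003
top steamer 0.6 [674.  84. 170.] [236. 173.]
top drawer_floor 0.82 [544.  66.  96.] [243. 217.]
top drawer_floor 0.73 [ 583. -303.   45.] [355. 206.]
top drawer_front 0.94 [545.  65. 102.] [243. 217.]
top cob_center 0.61 [ 584. -305.   41.] [355. 206.]
top cob_center 0.57 [ 586. -175.   29.] [316. 206.]
top dial_axis 0.5 [728.  12. 270.] [261. 148.]
top dial_grip 0.6 [731.  14. 271.] [260. 147.]
top tin 0.59 
[... 873 characters left out ...]
 [267. 198.]
side dial_axis 0.58 [754.  11. 246.] [296. 161.]
side dial_grip 0.51 [751.  12. 248.] [295. 161.]
side tin 0.96 [ 438. -222.   50.] [272. 302.]
side tin 0.75 [556.  62. 100.] [236. 218.]
side tub 0.8 [ 462. -387.   16.] [324. 344.]
side tub 0.68 [558.  69.  99.] [235. 217.]
side bowl 0.91 [ 679. -429.   24.] [391. 307.]
side spray 0.87 [ 737. -218.  102.] [346. 237.]
side spray 0.33 [753.  12. 247.] [295. 161.]
side spray 0.28 [559.  70. 100.] [235. 217.]
side shaker 0.78 [587. 452.  48.] [174. 176.]
side shaker 0.46 [754.   8. 244.] [297. 162.]
side spoon 0.78 [420. 403.  10.] [142. 209.]
side spoon 0.32 [ 680. -427.   28.] [390. 306.]
side jar 0.82 [727. 163. 218.] [256. 153.]
```

Run:
```python
import cv2
for n,c in(('top0',(80,400,110,290)),('side0',(130,430,120,360))):
    i=cv2.imread(f'pics/{n}.png')[c[2]:c[3],c[0]:c[1]]
    cv2.imwrite(f'pics/{n}z.png',cv2.resize(i,None,fx=2.45,fy=2.45,interpolation=cv2.INTER_CUBIC))
```

```text
(no output)
```

View pics/top0z.png

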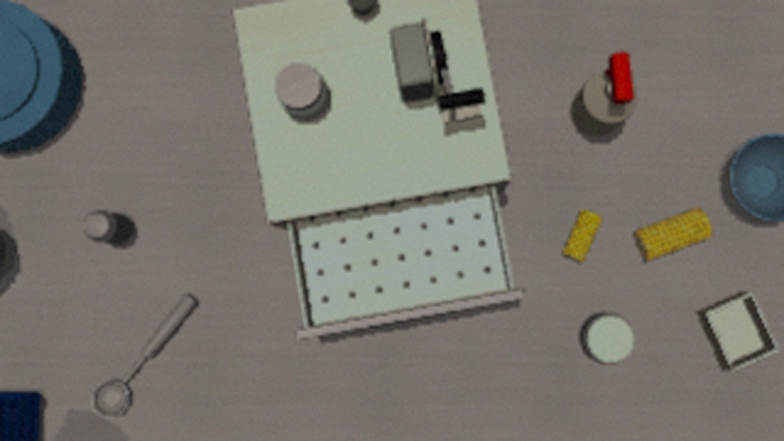

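View pics/side0z.png

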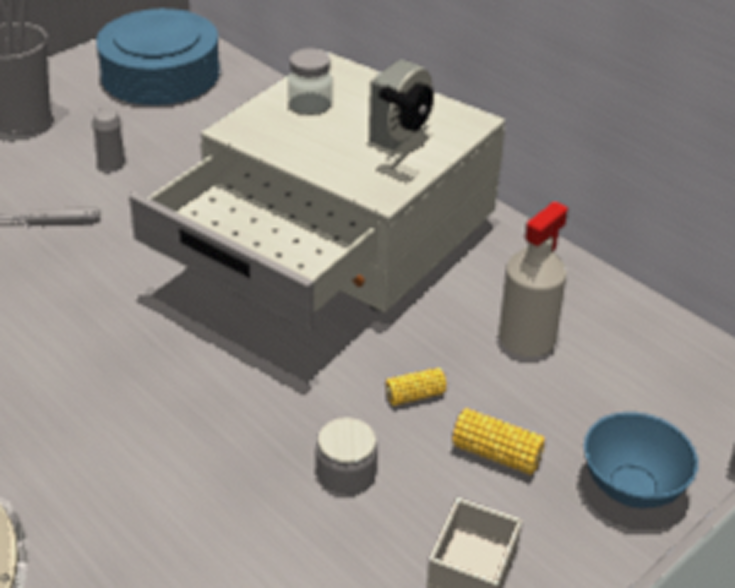

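The larger cob is at pixel (355,206) in the top view. The smaller look-alike is at (316,206). Next I measure the geometry.

```bash
cat >> h.py <<'E'
def ray(K,M,uv,z):
    d=M[:3,:3]@np.linalg.inv(K)@np.array([uv[0],uv[1],1.]); o=M[:3,3]
    return o+d*(z-o[2])/d[2]
def proj(K,M,p):
    q=np.linalg.inv(M)@np.append(p,1.); u=K@q[:3]; return u[:2]/u[2]
E
python3 - <<'E'
from h import *
c=r.capture('top'); K=np.array(c['camera_matrix']); M=np.array(c['cam_to_world']); print(M[:3,3])
z=lambda x,y:(80+(x+.5)/2.45-.5,110+(y+.5)/2.45-.5)
for n,p,h in (('FL',z(268,222),172),('FR',z(508,181),172),('BL',z(234,10),172),('pL',z(299,337),158),('pR',z(522,297),158),('panel inner L',z(299,331),158),('rol1',z(440,99),283),('rol2',z(484,97),283)):
    print(n,ray(K,M,p,h).round(1))
im=c['pixels'].astype(int); m=((im[:,:,0]>110)&(im[:,:,2]<90)&(im[:,:,1]>80)).astype(np.uint8)
n,l,st,ce=cv2.connectedComponentsWithStats(m)
for i in range(1,n):
    if st[i,4]<30: continue
    ys,xs=np.where(l==i)
    P=np.array([ray(K,M,(x,y),32)[:2] for x,y in zip(xs,ys)]).astype(np.float32)
    print(st[i],cv2.minAreaRect(P),P.mean(0))
    d=P-P.mean(0);w,v=np.linalg.eigh(d.T@d); print(v[:,1],np.degrees(np.arctan2(v[1,1],v[0,1])))
c=r.capture('side'); K=np.array(c['camera_matrix']); M=np.array(c['cam_to_world']); print(M[:3,3])
z=lambda x,y:(130+(x+.5)/2.45-.5,120+(y+.5)/2.45-.5)
for n,p,h in (('FL',z(203,134),172),('FR',z(386,212),172),('BR',z(504,122),172),('pL',z(132,195),158),('pR',z(313,283),158)):
    print(n,ray(K,M,p,h).round(1))
im=c['pixels'].astype(int); m=((im[:,:,0]>110)&(im[:,:,2]<90)&(im[:,:,1]>80)).astype(np.uint8)
n,l,st,ce=cv2.connectedComponentsWithStats(m)
for i in range(1,n):
    if st[i,4]<30: continue
    print(st[i],ce[i],ray(K,M,ce[i],26).round(1))
E
```

```text
[ 513.37284172   27.54455458 1241.7825359 ]
FL [591.4 221.8 172. ]
FR [642.1 -67.4 172. ]
BL [852.8 269.1 172. ]
pL [453.7 184.2 158. ]
pR [502.3 -84.9 158. ]
panel inner L [460.9 184.3 158. ]
rol1 [718.9  16.5 283. ]
rol2 [721.3 -31.7 283. ]
[139  70  62  31 655] ((998.7412719726562, 323.1759033203125), (106.62016296386719, 209.5900115966797), 0.3670235872268677) [1011.3519   319.50412]
[0.20490468 0.97878194] 78.17608
[297  71   9   6  31] ((1042.3980712890625, -129.98480224609375), (17.93038558959961, 27.591543197631836), 0.36553850769996643) [1042.9114  -129.46478]
[0.13853389 0.9903577 ] 82.03698
[465  73  31  12 160] ((1028.3751220703125, -751.8613891601562), (39.498451232910156, 104.4343032836914), 0.3629521131515503) [1032.6393 -751.6772]
[-0.01552518  0.9998795 ] 90.889565
[291  84  21  18 142] ((971.0804443359375, -137.50424194335938), (69.08509063720703, 50.810176849365234), 51.34734344482422) [ 971.2171  -132.19926]
[0.697383   0.71669865] 45.782585
[143  88  13  13  64] ((969.1914672851562, 386.8912658691406), (41.78467559814453, 36.39667892456055), 60.84480667114258) [9
[... 834 characters left out ...]
 3.1804237365722656), (44.592044830322266, 30.531904220581055), 89.97290802001953) [31.384933   3.8036544]
[-0.06522933  0.9978703 ] 93.74002
[507 373   5   9  32] ((37.32120132446289, -788.8624267578125), (12.882233619689941, 25.22318458557129), 86.382080078125) [  37.789005 -788.7851  ]
[-0.99375176  0.11161287] 173.59169
[-186.0817824  -864.04822489 1043.35039209]
FL [587.7 213.1 172. ]
FR [646.1 -64.4 172. ]
BR [898.6 -28.7 172. ]
pL [452.1 181.2 158. ]
pR [506.7 -90.6 158. ]
[288 271  24  14 231] [299.63203463 277.21645022] [ 576.7 -191.5   26. ]
[315 287  37  26 541] [332.99075786 299.62476895] [ 583.3 -310.3   26. ]
[ 56 292  12  11  55] [ 62.74545455 296.36363636] [ 42.7 189.   26. ]
```

```bash
cat >> h.py <<'E'
def to(p,yaw,tilt=None):
    T=tw(); d=T[:3,:3].T@(np.array(p)-T[:3,3])
    Rt=R.from_euler('xyz',[180,0,yaw],degrees=True)
    rv=(R.from_matrix(T[:3,:3]).inv()*Rt).as_rotvec(degrees=True)
    print('shift tool',(d/1000).round(4),'len',np.linalg.norm(d).round(0),'turn after',rv.round(1))
E
python3 -c "
from h import *
to([575,-300,231],109.5)"
```

```text
shift tool [-6.473e-01 -6.146e-01  3.000e-04] len 893.0 turn after [-0.   0.  46.4]
```

```bash
python3 -m pendant '[[0,0,0,-0.015,-0.014,0,1],[0,0,0,-0.03,-0.0285,0,1],[0,0,0,-0.03,-0.0285,0,1],[0,0,0,-0.03,-0.0285,0,1],[0,0,0,-0.03,-0.0285,0,1],[0,0,0,-0.03,-0.0285,0,1],[0,0,0,-0.03,-0.0285,0,1],[0,0,0,-0.03,-0.0285,0,1]]'
python3 -m pendant '[[0,0,0,-0.03,-0.0285,0,1],[0,0,0,-0.03,-0.0285,0,1],[0,0,0,-0.03,-0.0285,0,1],[0,0,0,-0.03,-0.0285,0,1],[0,0,0,-0.03,-0.0285,0,1],[0,0,0,-0.03,-0.0285,0,1],[0,0,0,-0.03,-0.0285,0,1],[0,0,0,-0.03,-0.0285,0,1]]'
python3 -c "
from h import *
to([575,-300,231],109.5)"
```

```text
t: 2.17
eef_pos: [352.9, 236.6, 231.5]
tcp_rot: [3.141, 0.001, 2.722]
wrist_force: [1.5, -0.4, -0.1]
width: 85.3
t: 2.83
eef_pos: [479.3, -69.9, 231.5]
tcp_rot: [3.142, 0.001, 2.721]
wrist_force: [1.2, 0.7, 0.7]
width: 85.3
shift tool [-0.1812 -0.1711  0.0006] len 249.0 turn after [ 0.   0.  46.4]
```

```bash
python3 -m pendant '[[0,0,0,-0.03,-0.0285,0,1],[0,0,0,-0.03,-0.0285,0,1],[0,0,0,-0.03,-0.0285,0,1],[0,0,0,-0.03,-0.0285,0,1],[0,0,0,-0.03,-0.0285,0,1],[0,0,0,-0.02,-0.0185,0,1],[0,0,7,0,0,0,1],[0,0,7,0,0,0,1]]'
python3 -m pendant '[[0,0,7,0,0,0,1],[0,0,7,0,0,0,1],[0,0,7,0,0,0,1],[0,0,7,0,0,0,1],[0,0,4.4,0,0,0,1],[0,0,0,0,0,0,1],[0,0,0,0,0,0,1]]'
python3 - <<'E'
from h import *
c,M,K=look('wrist',['cob_center'],'w1')
print(tw().round(3),M.round(2))
im=c['pixels'].astype(int); m=((im[:,:,0]>110)&(im[:,:,2]<90)&(im[:,:,1]>80)).astype(np.uint8)
n,l,st,ce=cv2.connectedComponentsWithStats(m)
for i in range(1,n):
    if st[i,4]<300: continue
    ys,xs=np.where(l==i)
    P=np.array([ray(K,M,(x,y),30)[:2] for x,y in zip(xs,ys)]).astype(np.float32)
    print(st[i],cv2.minAreaRect(P),P.mean(0))
    d=P-P.mean(0);w,v=np.linalg.eigh(d.T@d); print(v[:,1],np.degrees(np.arctan2(v[1,1],v[0,1])))
E
```

```text
t: 3.5
eef_pos: [568.8, -285.7, 230.2]
tcp_rot: [-3.141, -0.001, 2.471]
wrist_force: [-0.0, 0.3, 0.1]
width: 85.2
t: 4.08
eef_pos: [568.7, -284.0, 231.3]
tcp_rot: [-3.141, 0.0, 1.915]
wrist_force: [0.3, 0.0, -0.5]
width: 85.3
wrist cob_center 0.83 [ 581. -183.   28.] [294.  97.]
wrist cob_center 0.75 [ 584. -300.   41.] [263. 190.]
[[-3.37000e-01  9.41000e-01 -0.00000e+00  5.68651e+02]
 [ 9.41000e-01  3.37000e-01 -0.00000e+00 -2.83966e+02]
 [-0.00000e+00 -0.00000e+00 -1.00000e+00  2.31273e+02]
 [ 0.00000e+00  0.00000e+00  0.00000e+00  1.00000e+00]] [[ 9.4000e-01  3.2000e-01  9.0000e-02  5.4517e+02]
 [ 3.4000e-01 -9.1000e-01 -2.5000e-01 -2.1963e+02]
 [-0.0000e+00  2.7000e-01 -9.6000e-01  3.7426e+02]
 [ 0.0000e+00  0.0000e+00  0.0000e+00  1.0000e+00]]
[270  71  52  54 940] ((583.1790161132812, -184.16311645507812), (29.60618019104004, 64.35359191894531), 65.76557922363281) [ 581.6432  -184.85547]
[-0.9083336   0.41824645] 155.27606
[ 246  153   36   76 2282] ((587.1759033203125, -305.46112060546875), (45.207862854003906, 101.96209716796875), 21.122188568115234) [ 584.85504 -301.4956 ]
[-0.34012055  0.9403818 ] 109.88422
```

View pics/w1.png

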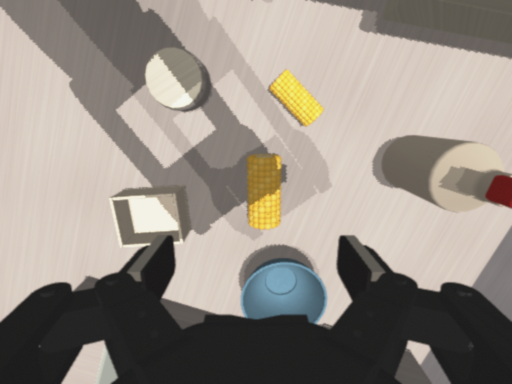

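```bash
python3 -c "
from h import *
to([586,-305,3],109.8)"
```

```text
shift tool [-0.0256  0.0093  0.2283] len 230.0 turn after [-0.   0.  -0.1]
```

```bash
python3 -m pendant '[[0,0,0,-0.0256,0.0093,0.01,1],[0,0,0,0,0,0.03,1],[0,0,0,0,0,0.038,1],[0,0,0,0,0,0.038,1],[0,0,0,0,0,0.038,1],[0,0,0,0,0,0.03,1],[0,0,0,0,0,0.02,1],[0,0,0,0,0,0.015,1]]'
python3 -m pendant '[[0,0,0,0,0,0.0093,1],[0,0,0,0,0,0,1],[0,0,0,0,0,0,-1],[0,0,0,0,0,0,-1],[0,0,0,0,0,0,-1],[0,0,0,0,0,0,-1],[0,0,0,0,0,0,-1],[0,0,0,0,0,0,-1]]'
```

```text
t: 4.85
eef_pos: [585.1, -304.4, 9.6]
tcp_rot: [-3.14, -0.002, 1.914]
wrist_force: [0.3, -0.6, 0.5]
width: 85.4
t: 5.52
eef_pos: [586.6, -305.4, 4.5]
tcp_rot: [3.14, 0.002, 1.912]
wrist_force: [-1.4, 0.7, 6.1]
width: 42.9
```

```bash
python3 -m pendant '[[0,0,0,0,0,0,-1],[0,0,0,0,0,-0.01,-1],[0,0,0,0,0,-0.03,-1],[0,0,0,0,0,-0.04,-1],[0,0,0,0,0,-0.04,-1],[0,0,0,0,0,-0.04,-1],[0,0,0,0,0,-0.04,-1],[0,0,0,0,0,-0.028,-1]]'
python3 -c "
from h import *
print(r.get_state()['joint_positions'].round(2), r.get_state()['width'])
to([557,61,231],190)"
```

```text
t: 6.18
eef_pos: [586.0, -304.9, 236.4]
tcp_rot: [3.139, 0.003, 1.912]
wrist_force: [1.1, 0.3, -1.3]
width: 43.2
[-0.6   0.33  1.21 -0.    1.6  -0.94] 43.19455444477738
shift tool [0.3546 0.0951 0.0044] len 367.0 turn after [ -0.    0.3 -80.4]
```

```bash
python3 -m pendant '[[0,0,0,0.02,0.0055,0,-1],[0,0,0,0.039,0.0104,0,-1],[0,0,0,0.039,0.0104,0,-1],[0,0,0,0.039,0.0104,0,-1],[0,0,0,0.039,0.0104,0,-1],[0,0,0,0.039,0.0104,0,-1],[0,0,0,0.039,0.0104,0,-1],[0,0,0,0.039,0.0104,0,-1]]'
python3 -m pendant '[[0,0,0,0.039,0.0104,0,-1],[0,0,-7,0.0225,0.0068,0,-1],[0,0,-7,0,0,0,-1],[0,0,-7,0,0,0,-1],[0,0,-7,0,0,0,-1],[0,0,-7,0,0,0,-1],[0,0,-7,0,0,0,-1],[0,0,-7,0,0,0,-1]]'
python3 -m pendant '[[0,0,-7,0,0,0,-1],[0,0,-7,0,0,0,-1],[0,0,-7,0,0,0,-1],[0,0,-7,0,0,0,-1],[0,0,-3.4,0,0,0,-1],[0,0,0,0,0,0,-1],[0,0,0,0,0,0,-1]]'
python3 - <<'E'
from h import *
c,M,K=look('wrist',['drawer_floor'],'w2')
c=r.capture('top'); save(c,'top2')
cv2.imwrite('pics/top2z.png',cv2.resize(cv2.imread('pics/top2.png')[110:290,140:300],None,fx=3.3,fy=3.3))
to([557,61,150],190)
E
```

```text
t: 6.85
eef_pos: [561.0, -0.8, 232.2]
tcp_rot: [3.141, 0.001, 1.912]
wrist_force: [0.6, -0.8, -2.2]
width: 42.8
t: 7.52
eef_pos: [557.1, 61.1, 232.0]
tcp_rot: [3.141, 0.001, 2.773]
wrist_force: [0.8, 0.3, -1.1]
width: 43.0
t: 8.1
eef_pos: [557.2, 61.1, 231.7]
tcp_rot: [-3.141, 0.001, -2.97]
wrist_force: [0.1, 0.2, -1.4]
width: 43.1
wrist drawer_floor 0.82 [528.  65. 100.] [264. 158.]
shift tool [0.0003 0.     0.0813] len 81.0 turn after [-0.   0.  -0.2]
```

View pics/w2.png

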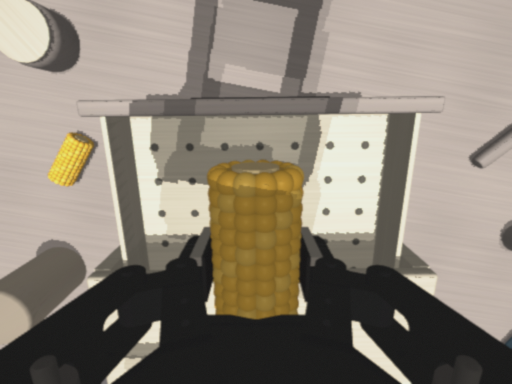

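View pics/top2z.png

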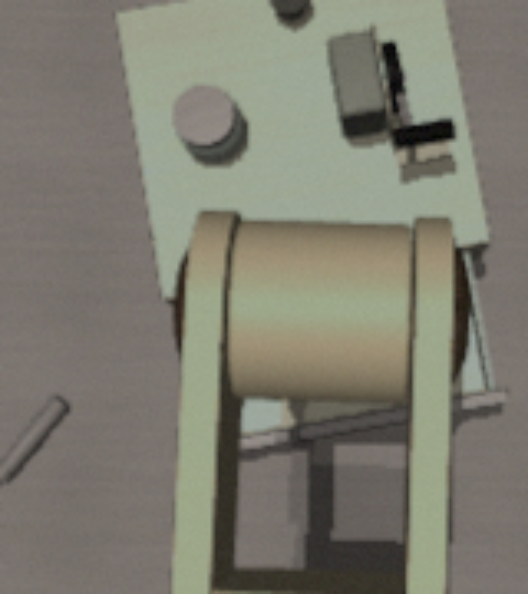

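The cob is held along the drawer, centred between the side walls. I now check the panel position from the wrist view.

Run:
```python
from h import *
c=r.capture('wrist'); K=np.array(c['camera_matrix']); M=tw()@np.array(c['T_tool_cam'])
for n,uv,z in (('oR',(78,101),158),('oL',(443,97),158),('iR',(78,116),158),('iL',(443,110),158),('cobtip',(256,165),227),('steamR',(90,275),172),('steamL',(434,275),172)):
    print(n,ray(K,M,uv,z).round(1))
```

```text
oR [501.5 -84.  158. ]
oL [451.7 186.  158. ]
iR [512.5 -84.  158. ]
iL [460.6 189.3 158. ]
cobtip [514.8  54.4 227. ]
steamR [640.1 -65.6 172. ]
steamL [590.6 219.7 172. ]
```

```bash
python3 -c "
from h import *
to([547,59,106],190.2)"
python3 -m pendant '[[0,0,0,0.010,0.0,0.01,-1],[0,0,0,0,0,0.025,-1],[0,0,0,0,0,0.03,-1],[0,0,0,0,0,0.025,-1],[0,0,0,0,0,0.015,-1],[0,0,0,0,0,0.01,-1],[0,0,0,0,0,0.006,-1],[0,0,0,0,0,0,-1]]'
python3 -c "
from h import *
to([547,59,105],190.2);look('wrist',[],'w3')"
```

```text
shift tool [ 0.0105 -0.0002  0.1252] len 126.0 turn after [-0.   0.  -0.3]
t: 8.97
eef_pos: [547.4, 59.3, 109.4]
tcp_rot: [3.141, -0.001, -2.968]
wrist_force: [0.1, -0.0, -2.4]
width: 43.0
shift tool [ 0.0004 -0.0002  0.0044] len 4.0 turn after [ 0.  -0.1 -0.3]
```

View pics/w3.png

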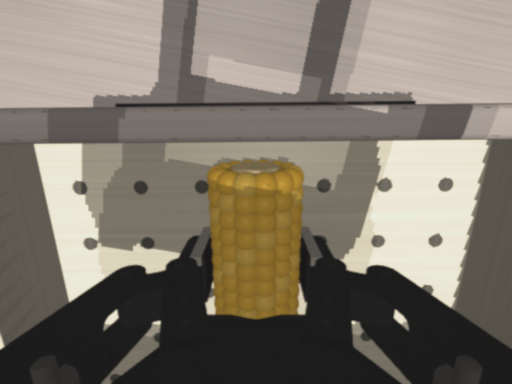

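The cob's front end (row 165) is clear of the panel's inner edge (row 141). I lower the last few mm.

```bash
python3 -m pendant '[[0,0,0,0,0,0.002,-1],[0,0,0,0,0,0.0015,-1],[0,0,0,0,0,0,-1],[0,0,0,0,0,0,-1]]'
```

```text
t: 9.35
eef_pos: [547.7, 59.3, 106.9]
tcp_rot: [-3.141, 0.001, -2.968]
wrist_force: [-0.0, 0.6, -2.5]
width: 43.5
```

```bash
python3 -m pendant '[[0,0,0,0,0,0.0015,-1],[0,0,0,0,0,0.001,-1],[0,0,0,0,0,0,-1]]'
python3 -m pendant '[[0,0,0,0,0,0,0],[0,0,0,0,0,0,0.3],[0,0,0,0,0,0,0.6],[0,0,0,0,0,0,0.8],[0,0,0,0,0,0,0.8],[0,0,0,0,0,0,0.8],[0,0,0,0,0,0,0.8],[0,0,0,0,0,0,0.8]]'
python3 -m pendant '[[0,0,0,0,0,-0.01,0.8],[0,0,0,0,0,-0.03,0.8],[0,0,0,0,0,-0.04,0.8],[0,0,0,0,0,-0.04,0.8],[0,0,0,0,0,-0.01,0.8],[0,0,0,0,0,0,0.8]]'
python3 -c "
from h import *
look('wrist',['cob_center'],'w4')"
```

```text
t: 9.6
eef_pos: [547.9, 59.3, 104.5]
tcp_rot: [-3.141, 0.001, -2.968]
wrist_force: [-1.1, 1.4, 3.8]
width: 43.2
t: 10.27
eef_pos: [547.5, 59.3, 103.9]
tcp_rot: [-3.142, -0.0, -2.968]
wrist_force: [0.1, 0.5, -0.1]
width: 76.8
t: 10.77
eef_pos: [548.7, 59.3, 238.6]
tcp_rot: [-3.14, 0.006, -2.968]
wrist_force: [0.2, -0.7, -0.2]
width: 76.9
wrist cob_center 0.71 [542.  59. 142.] [256. 187.]
wrist cob_center 0.59 [568.  75. 100.] [267. 202.]
wrist cob_center 0.56 [ 581. -175.   26.] [ 76. 163.]
```

View pics/w4.png

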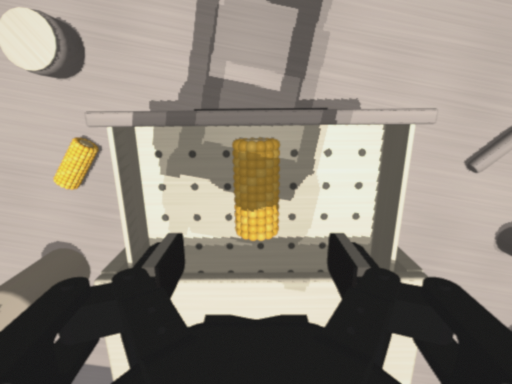

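```bash
python3 -m pendant '[[0,0,0,0.02,0,0,-1],[0,0,0,0.035,0,0,-1],[0,0,0,0.035,0,0,-1],[0,0,0,0.025,0,0,-1],[0,0,0,0.01,0,0.01,-1],[0,0,0,0,0,0.03,-1],[0,0,0,0,0,0.035,-1],[0,0,0,0,0,0.03,-1]]'
python3 -m pendant '[[0,0,0,0,0,0.013,-1],[0,0,0,0,0,0,-1]]'
python3 -c "
from h import *
look('side',['drawer_front'],'s4')
to([477,51,118],190.3)
i=cv2.imread('pics/s4.png')[120:330,130:380]; cv2.imwrite('pics/s4z.png',cv2.resize(i,None,fx=2.8,fy=2.8))"
```

```text
t: 11.53
eef_pos: [423.2, 37.8, 126.5]
tcp_rot: [3.141, -0.001, -2.968]
wrist_force: [0.6, -0.9, -0.4]
width: -0.1
t: 11.7
eef_pos: [422.0, 37.9, 112.1]
tcp_rot: [3.14, -0.007, -2.968]
wrist_force: [-0.2, -0.2, -0.3]
width: 0.2
side drawer_front 0.92 [582.  25.  99.] [250. 221.]
side drawer_front 0.19 [675.  17. 159.] [275. 194.]
shift tool [-0.0545  0.0039 -0.0023] len 55.0 turn after [ 0.  -0.1 -0.4]
```

View pics/s4z.png

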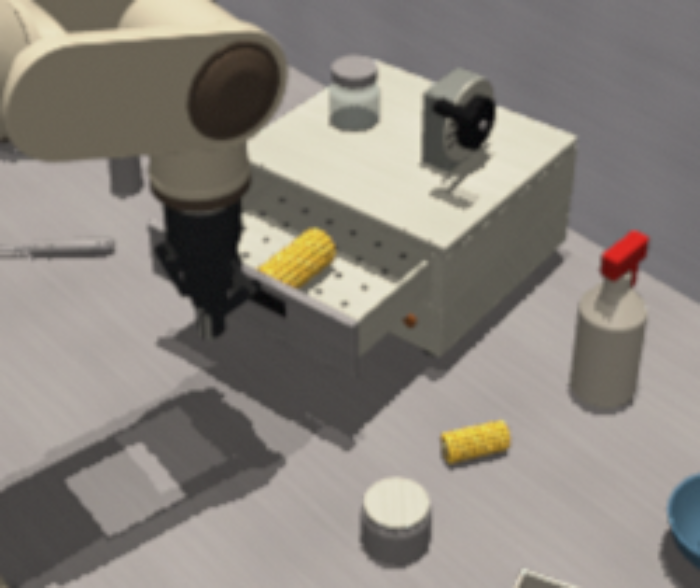

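```bash
python3 -m pendant '[[0,0,-0.4,-0.015,0.004,-0.005,-1],[0,0,0,-0.015,0,0,-1],[0,0,0,-0.008,0,0,-1],[0,0,0,-0.006,0,0,-1],[0,0,0,-0.008,0,0,-1],[0,0,0,-0.01,0,0,-1],[0,0,0,-0.012,0,0,-1],[0,0,0,-0.012,0,0,-1]]'
python3 -m pendant '[[0,0,0,-0.012,0,0,-1],[0,0,0,-0.012,0,0,-1],[0,0,0,-0.012,0,0,-1],[0,0,0,-0.012,0,0,-1],[0,0,0,-0.01,0,0,-1],[0,0,0,-0.008,0,0,-1],[0,0,0,0,0,0,-1]]'
python3 -c "
from h import *
look('side',['drawer_front'],'s5')
i=cv2.imread('pics/s5.png')[120:330,130:380]; cv2.imwrite('pics/s5z.png',cv2.resize(i,None,fx=2.8,fy=2.8))
T=tw();x=np.array([np.cos(np.radians(10.2)),np.sin(np.radians(10.2))]);print(x@(T[:2,3]-[615,77]))"
```

```text
t: 12.47
eef_pos: [509.0, 57.1, 121.1]
tcp_rot: [3.142, -0.0, -2.961]
wrist_force: [-2.9, 1.1, 1.9]
width: 0.1
t: 13.05
eef_pos: [574.5, 69.0, 120.8]
tcp_rot: [-3.142, 0.0, -2.961]
wrist_force: [0.5, 0.1, -0.3]
width: -0.1
side drawer_front 0.66 [599.  37. 122.] [252. 211.]
-42.581797728148
```

View pics/s5z.png

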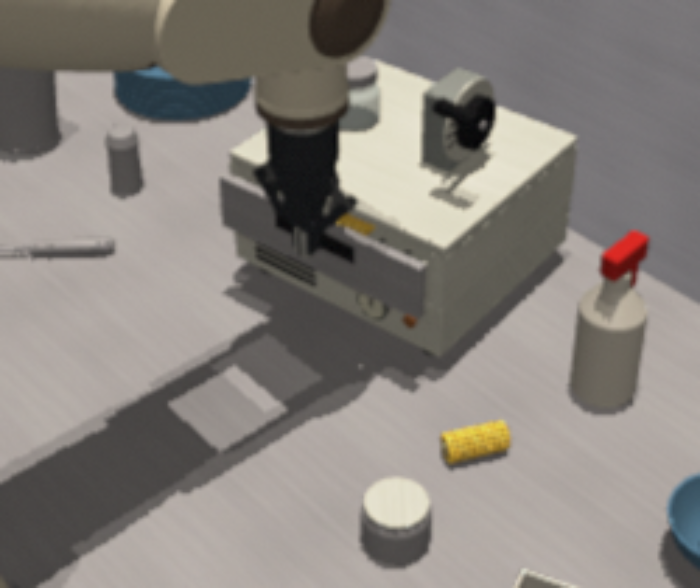

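About 20 mm is left to close. I continue gently until it stops.

```bash
python3 -m pendant '[[0,0,0,-0.006,0,0,-1],[0,0,0,-0.005,0,0,-1],[0,0,0,-0.004,0,0,-1],[0,0,0,0,0,0,-1]]'
python3 -m pendant '[[0,0,0,-0.003,0,0,-1],[0,0,0,-0.002,0,0,-1],[0,0,0,0,0,0,-1]]'
```

```text
t: 13.48
eef_pos: [588.7, 71.6, 121.0]
tcp_rot: [-3.141, 0.0, -2.961]
wrist_force: [0.1, 0.1, 0.2]
width: 0.5
t: 13.73
eef_pos: [593.3, 72.5, 121.0]
tcp_rot: [-3.141, 0.0, -2.961]
wrist_force: [-0.6, -0.1, 0.1]
width: 0.2
```

```bash
python3 -m pendant '[[0,0,0,-0.003,0,0,-1],[0,0,0,-0.001,0,0,-1],[0,0,0,0,0,0,-1]]'
python3 -m pendant '[[0,0,0,-0.002,0,0,-1],[0,0,0,0,0,0,-1],[0,0,0,0,0,0,-1]]'
```

```text
t: 13.98
eef_pos: [594.5, 72.7, 121.0]
tcp_rot: [-3.142, -0.006, -2.961]
wrist_force: [-28.4, -5.3, 14.8]
width: -0.1
t: 14.23
eef_pos: [594.5, 72.7, 121.0]
tcp_rot: [-3.142, -0.01, -2.961]
wrist_force: [-49.5, -9.8, 24.4]
width: -0.4
```

The end stop is reached at 49 N, so I back off, rise and look at the dial.

```bash
python3 -m pendant '[[0,0,0,0.006,0,0,-1],[0,0,0,0.025,0,0,-1],[0,0,0,0.03,0,0,-1],[0,0,0,0.01,0,-0.03,-1],[0,0,0,0,0,-0.04,-1],[0,0,0,0,0,-0.04,-1],[0,0,0,0,0,-0.04,-1],[0,0,0,0,0,-0.04,-1]]'
python3 -m pendant '[[0,0,0,0,0,-0.03,-1],[0,0,0,0,0,0,-1]]'
python3 -c "
from h import *
look('side',['dial_axis','dial_grip','drawer_front'],'s6')
look('top',['dial_axis','dial_grip'],'t6')
i=cv2.imread('pics/s6.png')[110:260,190:390]; cv2.imwrite('pics/s6z.png',cv2.resize(i,None,fx=3.5,fy=3.5))
i=cv2.imread('pics/t6.png')[100:250,170:320]; cv2.imwrite('pics/t6z.png',cv2.resize(i,None,fx=4,fy=4,interpolation=cv2.INTER_CUBIC))
to([700,0,340],190.3)"
```

```text
t: 14.9
eef_pos: [528.5, 60.8, 313.3]
tcp_rot: [-3.141, 0.001, -2.961]
wrist_force: [1.4, -0.3, 0.8]
width: 0.2
t: 15.07
eef_pos: [530.0, 60.8, 347.8]
tcp_rot: [-3.14, 0.009, -2.961]
wrist_force: [0.1, -0.4, 0.5]
width: -0.0
side dial_grip 0.77 [754.  10. 252.] [296. 159.]
side drawer_front 0.83 [609.  65. 128.] [248. 204.]
side drawer_front 0.28 [755.  12. 243.] [296. 162.]
side drawer_front 0.2 [423. 401.  11.] [143. 209.]
top dial_axis 0.56 [728.  14. 272.] [260. 147.]
top dial_grip 0.72 [731.  11. 269.] [261. 147.]
shift tool [-0.1575 -0.0906 -0.0004] len 182.0 turn after [ 0.  -0.1  0. ]
```

View pics/s6z.png

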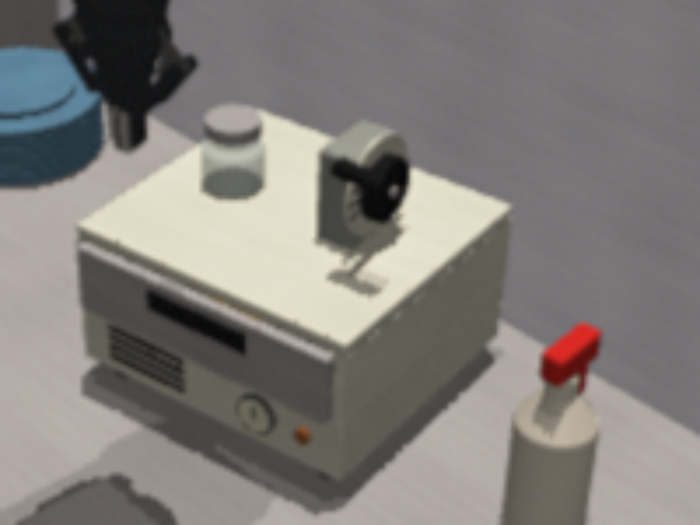

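View pics/t6z.png

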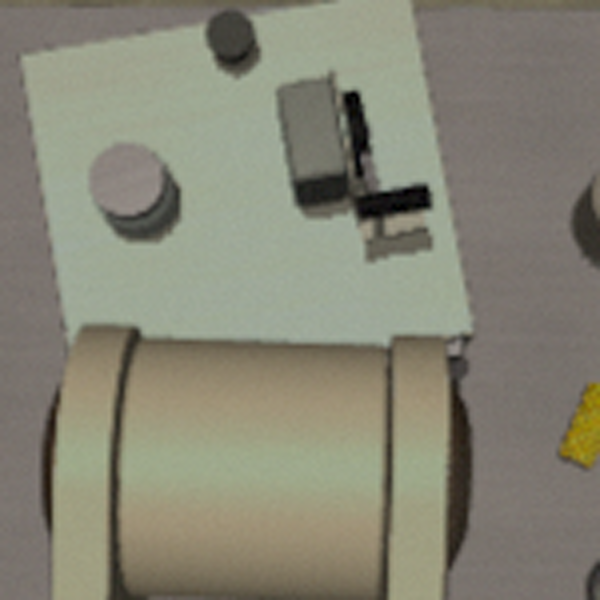

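Run:
```python
from h import *
yaw=np.radians(10.3); o=np.array([615.5,76.5]); Rz=np.array([[np.cos(yaw),-np.sin(yaw)],[np.sin(yaw),np.cos(yaw)]])
c=r.capture('top'); K=np.array(c['camera_matrix']); M=np.array(c['cam_to_world'])
for n,(u,v),h in (('rolC',(394,201),280),('rL',(358,205),280),('rR',(431,196),280),('discfront',(358,170),225),('postFR',(350,180),264),('postFL',(297,183),264),('FR',(470,332),172)):
    p=ray(K,M,(170+u/4-.4,100+v/4-.4),h); print(n,p.round(1),(Rz.T@(p[:2]-o)).round(1))
c=r.capture('side'); K=np.array(c['camera_matrix']); M=np.array(c['cam_to_world'])
for n,(u,v),h in (('rR',(380,186),274),('rL',(338,168),274),('disc c',(391,187),225),('FR',(341,347),172),('FL',(78,227),172)):
    p=ray(K,M,(190+u/3.5-.4,110+v/3.5-.4),h); print(n,p.round(1),(Rz.T@(p[:2]-o)).round(1))
```

```text
rolC [720.3  -7.2 280. ] [  88.2 -101.1]
rL [717.5  17.  280. ] [ 89.7 -76.8]
rR [723.8 -32.1 280. ] [  87.2 -126.2]
discfront [754.5  16.5 225. ] [126.  -83.9]
postFR [738.2  22.4 264. ] [111.1 -75.2]
postFL [736.   58.6 264. ] [115.3 -39.1]
FR [645.1 -67.5 172. ] [   3.3 -147. ]
rR [719.  -30.6 274. ] [  82.7 -123.9]
rL [713.2  12.9 274. ] [ 84.8 -80. ]
disc c [782.7  14.8 225. ] [153.5 -90.6]
FR [637.2 -72.5 172. ] [  -5.3 -150.5]
FL [585.9 214.3 172. ] [ -4.5 140.9]
```

```bash
python3 -c "
from h import *
to([716.5,-9,300],190.3)"
```

```text
shift tool [-0.1721 -0.1024  0.0401] len 204.0 turn after [ 0.  -0.1  0. ]
```

```bash
python3 -m pendant '[[0,0,0,-0.02,-0.012,0,-1],[0,0,0,-0.034,-0.02,0,-1],[0,0,0,-0.034,-0.02,0,-1],[0,0,0,-0.034,-0.02,0,-1],[0,0,0,-0.03,-0.018,0,-1],[0,0,0,-0.02,-0.0124,0,-1],[0,0,0,0,0,0.02,-1],[0,0,0,0,0,0.02,-1]]'
python3 -c "
from h import *
look('wrist',['dial_grip'],'w7')
look('side',[],'s7')
i=cv2.imread('pics/s7.png')[110:260,190:390]; cv2.imwrite('pics/s7z.png',cv2.resize(i,None,fx=3.5,fy=3.5))
to([716.5,-9,290],190.3)"
```

```text
t: 16.18
eef_pos: [718.1, -9.9, 299.3]
tcp_rot: [-3.142, -0.0, -2.962]
wrist_force: [-0.9, -0.1, -0.1]
width: -0.0
wrist dial_grip 0.74 [718.  -3. 280.] [266. 229.]
shift tool [-0.0004 -0.      0.0094] len 9.0 turn after [ 0.1 -0.2  0. ]
```

View pics/w7.png

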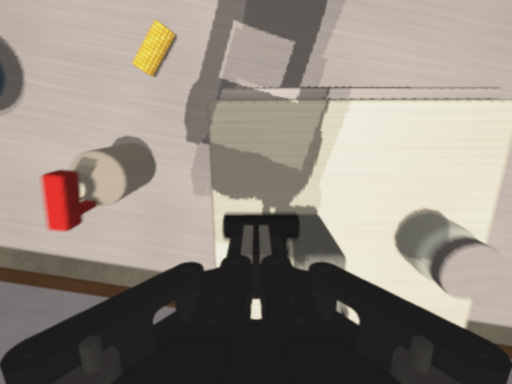

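View pics/s7z.png

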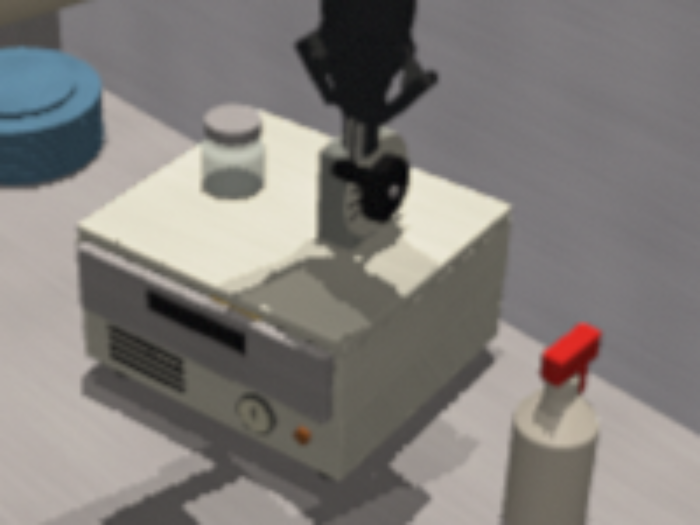

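```bash
python3 -m pendant '[[0,0,0,0,0,0.009,-1],[0,0,0,0.001,0,0.008,-1],[0,0,0,0.002,0,0.006,-1],[0,0,0,0.002,0,0.006,-1],[0,0,0,0.002,0,0.006,-1],[0,0,0,0.002,0,0.006,-1],[0,0,0,0,0,0,-1]]'
python3 -c "
from h import *
look('side',[],'s8')
i=cv2.imread('pics/s8.png')[110:260,190:390]; cv2.imwrite('pics/s8z.png',cv2.resize(i,None,fx=3.5,fy=3.5))"
```

```text
t: 16.92
eef_pos: [706.9, -10.7, 259.5]
tcp_rot: [-3.142, -0.001, -2.961]
wrist_force: [-3.3, -0.1, 5.5]
width: 0.1
```

View pics/s8z.png

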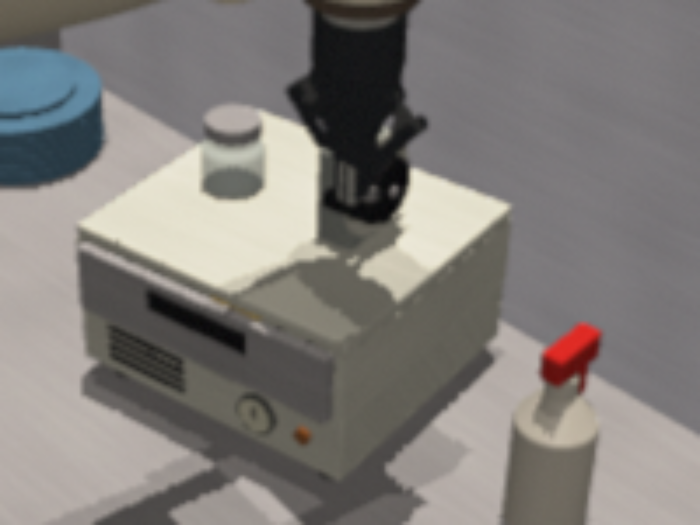

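```bash
python3 -m pendant '[[0,0,0,0.0015,0,0.006,-1],[0,0,0,0.0015,0,0.006,-1],[0,0,0,0.001,0,0.006,-1],[0,0,0,0,0,0.006,-1],[0,0,0,0,0,0,-1]]'
python3 -m pendant '[[0,0,0,-0.001,0,0.006,-1],[0,0,0,-0.001,0,0.006,-1],[0,0,0,-0.001,0,0.006,-1],[0,0,0,-0.001,0,0.005,-1],[0,0,0,0,0,0,-1],[0,0,0,0,0,0,-1]]'
```

```text
t: 17.38
eef_pos: [703.6, -11.4, 235.3]
tcp_rot: [3.142, -0.001, -2.961]
wrist_force: [-1.5, -1.4, 4.7]
width: -0.2
t: 17.88
eef_pos: [707.9, -10.7, 213.3]
tcp_rot: [-3.141, 0.0, -2.961]
wrist_force: [-3.0, -1.4, 4.5]
width: -0.1
```

```bash
python3 -m pendant '[[0,0,0,-0.001,0,0.003,-1],[0,0,0,0,0,0.002,-1],[0,0,0,0,0,0,-1],[0,0,0,0,0,0,-1]]'
python3 -m pendant '[[0,0,0,0,0,0.002,-1],[0,0,0,0,0,0,-1],[0,0,0,0,0,0,-1]]'
python3 -c "
from h import *
look('wrist',[],'w9')
look('side',['drawer_front'],'s9')
i=cv2.imread('pics/s9.png')[110:260,190:390]; cv2.imwrite('pics/s9z.png',cv2.resize(i,None,fx=3.5,fy=3.5))"
```

```text
t: 18.22
eef_pos: [709.2, -10.4, 209.1]
tcp_rot: [-3.141, 0.002, -2.961]
wrist_force: [-0.2, -0.9, 6.8]
width: -0.2
t: 18.47
eef_pos: [709.5, -10.4, 207.4]
tcp_rot: [-3.141, 0.003, -2.961]
wrist_force: [2.0, 0.2, 8.2]
width: 0.3
side drawer_front 0.98 [608.  67. 125.] [248. 204.]
```

View pics/s9z.png

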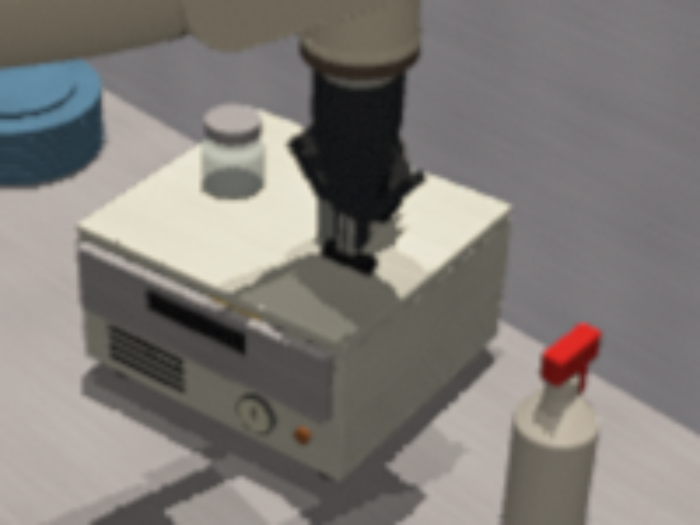

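View pics/w9.png

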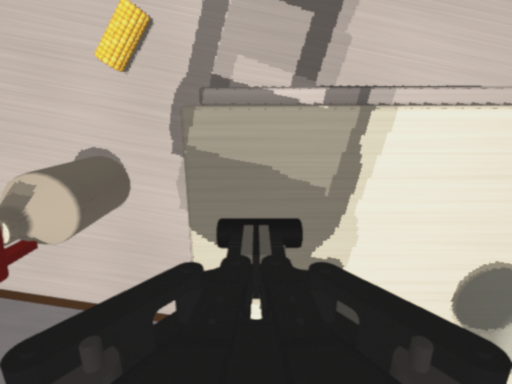

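```bash
python3 -m pendant '[[0,0,0,0,0,0.0015,-1],[0,0,0,0,0,0,-1],[0,0,0,0,0,0,-1],[0,0,0,0,0,0,-1]]'
python3 -m pendant '[[0,0,0,0,0,0.001,-1],[0,0,0,0,0,0,-1],[0,0,0,0,0,0,-1],[0,0,0,0,0,0,-1]]'
```

```text
t: 18.95
eef_pos: [709.7, -10.3, 206.2]
tcp_rot: [-3.141, 0.004, -2.961]
wrist_force: [3.3, 1.3, 9.9]
width: -0.3
t: 19.28
eef_pos: [709.9, -10.3, 205.4]
tcp_rot: [-3.141, 0.004, -2.961]
wrist_force: [4.9, 0.4, 10.2]
width: -0.1
```

```bash
python3 -m pendant '[[0,0,0,0,0,0,-1],[0,0,0,0,0,0,-1],[0,0,0,0,0,0,-1],[0,0,0,0,0,0,-1],[0,0,0,0,0,0,-1],[0,0,0,0,0,0,-1],[0,0,0,0,0,0,-1],[0,0,0,0,0,0,-1]]'
python3 - <<'E'
from h import *
c,M,K=look('side',['dial_grip','drawer_front','jar'],'s10')
s=r.get_state(); print(s['eef_pos'],s['wrist_force'],s['qd'].round(4),s['t'])
yaw=np.radians(10.3); o=np.array([615.5,76.5]); Rz=np.array([[np.cos(yaw),-np.sin(yaw)],[np.sin(yaw),np.cos(yaw)]])
im=cv2.imread('pics/s10.png')
for t,col in((.66,(0,0,255)),(.85,(255,0,0)),(1.0,(0,255,0))):
    for y in(-76,-126):
        p=Rz@[151-80*np.cos(.66-t),y]+o; u=proj(K,M,[p[0],p[1],225+80*np.sin(.66-t)]); print(t,y,u.round(1)); 
cv2.imwrite('pics/s10z.png',cv2.resize(im[140:220,240:340],None,fx=7,fy=7,interpolation=cv2.INTER_CUBIC))
E
```

```text
t: 19.95
eef_pos: [709.9, -10.3, 205.4]
tcp_rot: [-3.141, 0.004, -2.961]
wrist_force: [5.2, 0.8, 9.6]
width: 0.3
side drawer_front 0.89 [608.  68. 130.] [248. 203.]
side drawer_front 0.68 [704.  -4. 199.] [287. 182.]
side jar 0.97 [730. 163. 217.] [256. 153.]
[709.88944035 -10.29646866 205.3884485 ] [4.83689518 1.26755631 9.67531959] [ 0.0003  0.0009  0.0004  0.0023  0.0005 -0.0003] 20.15
0.66 -76 [281.9 173.1]
0.66 -126 [295.7 178.8]
0.85 -76 [282.  177.1]
0.85 -126 [295.8 182.8]
1.0 -76 [282.5 179.8]
1.0 -126 [296.2 185.6]
```

View pics/s10z.png

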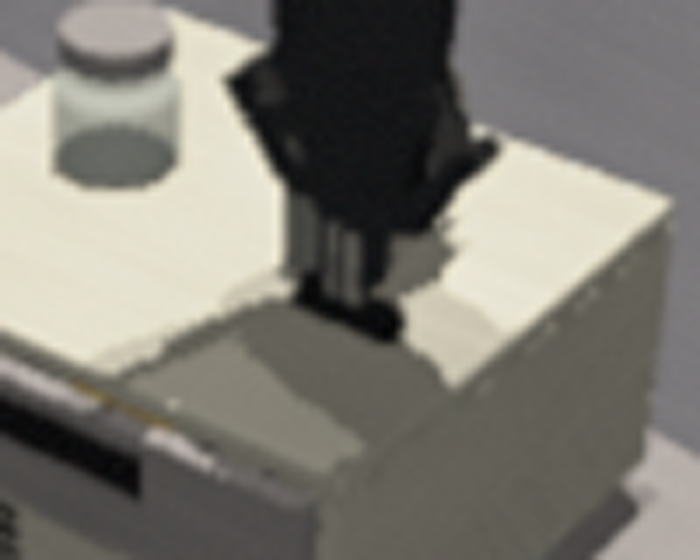

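The roller's ends in the picture, about (283,181) and (297,186), match the prediction for a dial angle of at least 1.0 rad. The hold is steady at about 10 N, so I hand in.

```bash
python3 -c "
from bench import r
print(r.hand_in()); s=r.get_state(); print(s['t'],s['eef_pos'],s['wrist_force'])"
```

```text
the job is handed in; nothing more can be done
None
the job is handed in; nothing more can be done
```

I laid the larger half cob in the drawer, let it go from the drawer floor, and pushed the drawer shut. I then pressed the dial lever to the third notch and handed the job in at about 20 s, still holding it. No verdict is reported, so the results below are from my own last checks.

- **Cob:** after release, the wrist picture showed it lying flat along the drawer, about in the middle. I could not see it properly once the drawer was shut, only a thin yellow sliver above the panel.
- **Drawer:** it met a hard stop. The fingers pushed with about 56 N in total there for a moment, roughly 50 N of it along the drawer. From the finger position I put the panel face about 10 mm in front of the cabinet, which fits a shut drawer with its 12 mm panel.
- **Dial:** the tip height puts it at about 1.03 rad, and the roller's position in the side picture agrees with at least 1.0 rad. The arm held steady over the last 0.7 s before hand-in, with about 10 N downward.
- **Bystanders:** the jar still stands on the steamer, and nothing touched the other things in the pictures I took. I did not re-measure their positions at the end.
- **Disagreements:** the side and top cameras differed by about 5 to 9 mm on the steamer's front corners. In the last side picture the network did not find the dial's roller, so I read it from the picture myself.

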